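# Jack up a plaster sculpture's board by its marked lift point and hold it

### The arm

A 7-joint arm with a two-finger parallel gripper is mounted at the origin on the work surface. World frame = base frame: x ahead of the robot, y to its left, z up, the work surface at z = 0. Lengths are in m, angles in rad, forces in N, time in s.
With the tool pointing down it reaches from about 0.4 to 0.85 m from the base axis. Payload 6.9 kg.
Tool frame: the origin (TCP) lies at the very end of the fingers, on their centre line; the grasp point (between the pads) lies robot.hold_point_z behind it (robot.hold_point_z is the distance from the TCP to the grasp point, in m); z points along the fingers, y is the line along which they close (so a half turn about z gives the same grasp; the last joint's range is limited). The gripper opens to 85 mm and grips with 20 to 120 N. Pads are 22 mm wide; open, the fingers measure 114 mm over their backs; the gripper's body (76 mm by 85 mm) begins 54 mm behind the grasp point. The pads swing forward as they close: fully open they stand 13 mm farther back than shut.
Start: joints at [1.361, 0.507, -0.238, 1.5, 0.126, 1.149, -0.155], TCP at [0.193, -0.594, 0.231] pointing down, gripper open.
Joint ranges: [-3.08, 3.08], [-0.24, 2.05], [-1.43, 1.35], [0, 2.5], [-1.52, 4.66], [0.17, 1.96], [-2.89, 2.89]. Speed limits (rad/s): [2.39, 2.39, 3.14, 3.14, 3.14, 3.14, 3.14].

### API

Orientations are given as a unit quaternion [w, x, y, z].
In Python, from cell import robot gives the robot as it stands.
- The arm moves only by the tool step_hand, called after ">>>" by a JSON object that holds its "name" and its "arguments", one argument or row to a line. Schema: {"type":"object","properties":{"rows":{"type":"object","properties":{"moves":{"type":"array","items":{"type":"array","items":{"type":"number"},"minItems":7,"maxItems":7},"minItems":1,"maxItems":12}},"additionalProperties":false,"required":["moves"]},"squeeze":{"type":"number"},"only":{"type":"string"},"quiet":{"type":"boolean"},"lines":{"type":"string"}},"required":["rows"],"additionalProperties":false}. rows is an object whose key "moves" holds a list of rows, 1 to 12 of them, each of 7 numbers: the finger opening in m, then dx, dy, dz in normalised numbers (1 is 1 m), then a rotation vector rx, ry, rz in parts of the range, where 1.0 means pi rad; each row is the pose to reach, as a shift and turn from the pose commanded when the call began, along the tool's axes at that moment; what a row does not reach only later rows make up. A row lasts 1/8 s, in which the tool goes at most 0.0625 m and 0.188 rad, less where a joint would pass 70% of its speed; a pose out of reach is approached as far as the arm can. The fingers move at their own pace and stop on an object; squeeze is the grip in N (left out, the last holds). Time passes only in rows, so rows that do not move let the fingers close. The tool returns the time, the measured TCP pose, the force, the opening and the grip force at its end. only (a regular expression) keeps the lines of the reply that match it, lines (a string "A,B") keeps lines A to B, and quiet returns only ok. Shift and turn numbers lie between -1 and 1, and a call with a number outside is refused. Input that does not fit is refused with a message, and nothing moves.
- robot.read_state(): the state, without advancing time (a new reading comes with each control period).
- robot.snapshot(name): name is "side" or "top" or "wrist"; returns the picture (420x560x3 uint8, blue, green, red); there is no depth.
- robot.camera_info(name): a dict with "intrinsics" (3x3 intrinsics, pixels), "xyz" and "rotation" of the camera in the world; the wrist camera has in their place "T_tool_cam" (4x4, takes a point from camera to tool coordinates, whose origin is the TCP and whose axes are the flange's). Camera axes: x right, y down, z forward; pixel columns grow to the right and rows downward; lengths in m; the calibration is good to about 2 mm. A picture is of the moment at which its call begins: read the wrist's pose just before it. camera_info takes no time and is no camera call.
- robot.job_done(): hands the job in; it is judged then, once.
The state is a dict: "t": time; "joint_pos": joint angles; "qvel": joint speeds; "effort": joint torques, N m; "position": TCP position; "eef_rot": TCP orientation; "wrist_force": force on the tool from outside, world axes, zero at the start; "wrist_torque": the same for the moment, N m; "finger_gap": finger opening in m; "grip_force": force on a finger pad.
Only numpy, scipy, OpenCV 4.12 (cv2) and the standard library are available. Lean on these libraries where they do the work, as an engineer would, in place of code of your own. Each camera call takes 0.05 s, during which the arm holds its last target. There are 200 camera calls.

### The job

Slide the little blue lever jack along the table until its saddle stands squarely below the red-marked steel lift plate on the edge of the sculpture's board, then pump its handle until the lift plate has risen by at least 12 mm and the board is clear of the bearer on that side. Finish while still holding the handle pressed right down, so that the jack alone keeps that edge up ready for your workmate to slip packing in: do not let go at the end. Do not touch or shove the sculpture or its board, and leave the other things on the table where they are.

Things in the scene. Friction and masses are not known exactly. Their poses are not given: they have to be found in the camera images.
- jack: blue lever jack, 0.94 kg, loose on the table; base plate 288 x 84 x 6 mm (x from -243 to +45 mm). Origin on the table under the saddle's axis, z up, x from the handle end to the nose. Two upright cheeks (x -40 to +26, 56 mm over both, 86 mm tall) stand round the ram. It slides on its base, against about 6 N of friction. Between the cheeks and the steering plate nothing stands up but the handle
- steer_plate (a point): middle of the top edge of the jack's upright steering plate, x = -235, z = 58 mm in its frame; the plate is 10 mm thick (x), 64 mm wide (y) and stands on the base plate (top at 6 mm). Grip it from above, fingers closing along the jack's x, and slide the jack by it. With the handle up, the handle's end hangs at x = -155, z = 190 mm, 80 mm ahead of the plate and above it: mind it
- saddle_top (a point): centre of the top of the jack's round dark steel saddle (42 mm across, nearly flat), on the ram, straight above the jack's origin. It starts 100 to 110 mm above the table and can rise to 166 mm. Friction holds the unloaded ram where it is
- jack_handle (a joint): pump handle angle: 0 fully up (a spring returns it there), 0.62 fully down on its stop. A full down stroke raises the ram 16 to 23 mm by a pawl, which takes the next tooth of the ram once the handle is fully up again. No catch: under load the ram sinks back as the handle rises, so first strokes close the gap and the last one lifts. Pressing takes 4 to 6 N at the grip, 8 to 12 N loaded
- handle_grip (a point): middle of the handle's black grip with red end ring (24 mm thick, 64 mm long), 135 mm from the pivot; the handle points to the jack's -x and up. Fully up: 43 degrees above level, this point at x = -123, z = 162 mm in the jack's frame; fully down: 7 degrees above level, x = -158, z = 88 mm. Press it from above with shut fingertips, one pad each side of its axis; a sideways push slides the jack
- handle_pivot (a point): pivot of the pump handle, fixed on the jack at x = -24, y = 0, z = 70 mm; the pivot axis is the jack's y
- work: white plaster sculpture of balls and cubes on its plywood board (240 x 300 x 18 mm), one loose piece of 3.2 to 5 kg, about 210 mm tall, lying across the stand's two bearers, its underside 135 mm above the table. Origin under the board's centre, z up; the lift plate sticks out on its -x side. It tips about the far bearer when lifted
- lift_mark (a point): underside of the lift plate below the red spot, where the saddle must push: x = -152, y = 0, z = +5 mm in work's frame, 140 mm above the table while the board is down. The plate is a bare steel flange, 54 (x) x 70 (y) x 6 mm, in the middle of the board's -x edge; on its top is a red spot of 32 mm with a white centre
- stand: low wooden stand fixed to the table: two bearers (30 mm wide, 290 mm long along y, top 135 mm above the table) at x = -85 and +85 mm, on four legs 36 mm square at x = +-85, y = +-122 mm. Origin on the table under its middle, axes nearly those of work. The jack's nose goes in between the two -x legs; under the lift plate it is open down to the table
- near_bearer: the stand's bearer on the lift plate's side, from which the board must come clear; its origin is that of stand
- slip_pot: pot part filled with set plaster, a brush stuck in it, 80 mm across and 85 mm tall (brush handle to 165 mm); a bystander, leave alone; origin under its centre
- plaster_block: white plaster block 90 x 100 x 85 mm; a bystander, leave alone; origin under its centre
- glasses: red-framed spectacles standing open, 133 x 130 x 42 mm; a bystander, leave alone; origin under its centre
- straight_edge: yellow straight-edge bar 450 x 35 x 12 mm lying along x at the right; a bystander, leave alone; origin under its centre
- plaster_knife: plaster knife with a wooden handle, 215 mm long, 22 mm thick, lying along y beyond the stand; a bystander, leave alone; origin under it near its middle
- packing_a: dark wooden packing strip 120 x 35 x 10 mm, for the workmate; leave alone; origin under its centre
- packing_b: the other dark wooden packing strip 120 x 35 x 10 mm, for the workmate; leave alone; origin under its centre

How it is judged:
On the way, in this order (a step that is already met when the one before it is completed fails the run):
1. the jack's saddle stands below the red-marked lift point, the board still down (horizontal distance between saddle_top and lift_mark below 0.014 m and z of lift_mark in the frame of stand below 0.142 m and linear speed of jack below 0.02 m/s), for 0.2 s.
2. the jack has been pumped up until its saddle bears on the lift plate (contact force between jack and work above 1 N), for 0.1 s.
At the end, for the whole second after the job is handed in: Fingers still hold the handle down (over 0.56 rad, over 1.5 N); the saddle, within 18 mm of the mark, carries over 4 N; the lift point is over 10 mm above rest; the board is off the near bearer; robot not touching the work; jack flat, work at rest (z of lift_mark in the frame of stand above 0.15 m and horizontal distance between saddle_top and lift_mark below 0.018 m and value of joint jack_handle above 0.56 rad and contact force between the fingers and jack above 1.5 N and contact force between jack and work above 4 N and contact force between work and near_bearer below 0.2 N and contact force between the arm and work below 0.5 N and angle between jack's own z axis and vertical below 0.06 rad and linear speed of work below 0.02 m/s); the arm keeps its last pose, push and grip.
It fails at once if the robot touches the sculpture or its board (contact force between any of the arm, the fingers and work above 1.5 N).
It fails at once if the sculpture is shoved out of place or tipped (distance of work from where it was at the start of the episode above 0.03 m or angle between work's own z axis and vertical above 0.18 rad).
It fails at once if a bystander is disturbed (distance of any of slip_pot, plaster_block, glasses, straight_edge, plaster_knife, packing_a, packing_b from where it was at the start of the episode above 0.03 m).
It also fails if it takes over 61 s, if anything falls off the work surface, if the arm or the gripper's body presses on something with over 40 N, if the wrist force passes 120 N, or if a joint passes its speed limit or range.

## Working session

There is one attempt and no reset: what is moved stays moved. The work goes in short steps, Python scripts to look and compute and a tool call to move; the robot and the scene stay as the last step left them, time stands still between calls to the robot, and variables do not carry over. Pictures are saved under pics/ and viewed, at most 10 in all, crops included, and the job is handed in when it is done.

```bash
ls; mkdir -p pics; python3 - <<'E'
from cell import robot
import cv2
for n in("top","side"):
    im=robot.snapshot(n);cv2.imwrite(f"pics/{n}0.png",im)
    print(n,robot.camera_info(n))
print(robot.camera_info("wrist"))
print(robot.read_state(),robot.hold_point_z)
E
```

```text
cell.py
pics
top {'intrinsics': array([[490.16421389,   0.        , 275.09265268],
       [  0.        , 490.16421389, 206.93534676],
       [  0.        ,   0.        ,   1.        ]]), 'xyz': array([ 0.41639532, -0.0442764 ,  1.47095632]), 'rotation': array([-0.04530945,  0.71103129, -0.70055204,  0.04010496])}
side {'intrinsics': array([[380.94763285,   0.        , 279.15487643],
       [  0.        , 380.94763285, 213.58226332],
       [  0.        ,   0.        ,   1.        ]]), 'xyz': array([ 0.8857098 , -0.30484154,  0.98785843]), 'rotation': array([-0.20728554,  0.8894178 ,  0.39771792, -0.08825616])}
{'intrinsics': array([[347.09852315,   0.        , 283.43706054],
       [  0.        , 347.09852315, 215.07500788],
       [  0.        ,   0.        ,   1.        ]]), 'T_tool_cam': array([[-9.88170578e-04, -9.57630584e-01, -2.87997721e-01,
         7.20248273e-02],
       [ 9.99999299e-01, -7.58326624e-04, -9.09636077e-04,
         4.60172368e-04],
       [ 6.52698988e-04, -2.87998418e-01,  9.57630662e-01,
        -1.43186329e-01],
       [ 0.00000000e+00,  0.00000000e+00,  0.00000000e+00,
         1.00000000e+00]])}
{'t': 0.1, 'joint_pos': array([ 1.36148686,  0.50825557, -0.2375509 ,  1.50100376,  0.12576084,
        1.14892535, -0.15479235]), 'qvel': array([-0.0006571 , -0.00183673,  0.00082212, -0.00094397, -0.00080891,
        0.00186648,  0.00050075]), 'effort': array([-5.36685839e-03, -6.21832681e+01, -2.19493121e+00, -2.50202143e+01,
        1.25490624e-02,  7.77722744e-03,  2.58904194e-06]), 'position': array([ 0.19330621, -0.59389059,  0.23052623]), 'eef_rot': array([-7.81245107e-04,  9.87632574e-01,  1.56784126e-01, -1.62122063e-04]), 'wrist_force': array([-0.23588194, -0.33637708, -0.66509476]), 'wrist_torque': array([0.06025101, 0.00376127, 0.01532103]), 'grip_force': 0.0, 'finger_gap': 0.0854327680951368} 0.0187
```

View pics/top0.png

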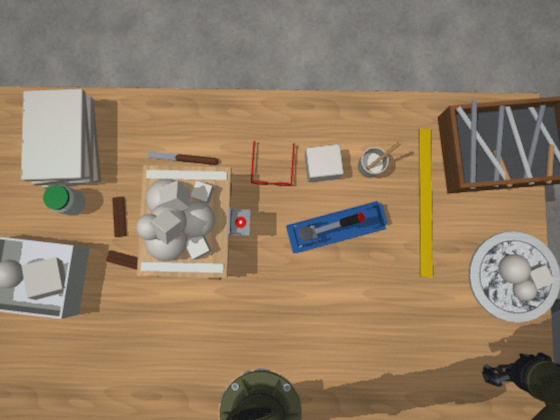

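View pics/side0.png

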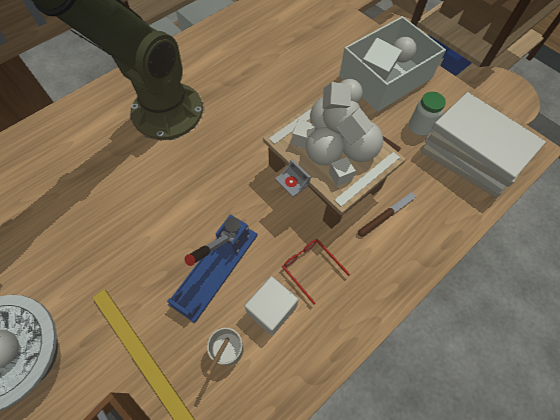

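The top view shows the jack with its nose to the left (about 290,235), its steering plate near (383,215), its grip's red end at (361,217) and the lift mark at (240,222). The side view shows the red mark at (291,182) and the grip's red end at (190,258). Next I'll measure these.

```bash
cat > h.py <<'E'
import numpy as np,cv2
from scipy.spatial.transform import Rotation as R
from cell import robot
def cam(n):
    c=robot.camera_info(n);K=c["intrinsics"]
    if n=="wrist":
        s=robot.read_state();q=s["eef_rot"];Rt=R.from_quat(np.r_[q[1:],q[0]]).as_matrix();T=c["T_tool_cam"]
        return K,Rt@T[:3,:3],s["position"]+Rt@T[:3,3]
    q=c["rotation"];return K,R.from_quat(np.r_[q[1:],q[0]]).as_matrix(),c["xyz"]
def ray(c,uv):
    K,Rm,o=c;d=Rm@np.linalg.solve(K,[uv[0],uv[1],1.]);return o,d/np.linalg.norm(d)
def plane(c,uv,z):
    o,d=ray(c,uv);return o+d*(z-o[2])/d[2]
def tri(c1,p1,c2,p2):
    (a,d),(b,e)=ray(c1,p1),ray(c2,p2)
    t=np.linalg.lstsq(np.c_[d,-e],b-a,rcond=None)[0];p,q=a+d*t[0],b+e*t[1];return (p+q)/2,np.linalg.norm(p-q)
def proj(c,P):
    K,Rm,o=c;p=K@(Rm.T@(np.asarray(P)-o));return p[:2]/p[2]
def blobs(im,kind,amin=10):
    h=cv2.cvtColor(im,cv2.COLOR_BGR2HSV);H,S,V=[h[...,i].astype(int) for i in range(3)]
    m={"blue":(H>100)&(H<130)&(S>120)&(V>40),"red":((H<6)|(H>174))&(S>170)&(V>90)}[kind].astype(np.uint8)
    n,l,st,ce=cv2.connectedComponentsWithStats(m)
    return [(st[i,4],ce[i],l==i) for i in range(1,n) if st[i,4]>=amin]
E
python3 - <<'E'
from h import *
ims={n:cv2.imread(f"pics/{n}0.png") for n in("top","side")}
C={n:cam(n) for n in ims}
for n in ims:
    for k in("red","blue"):
        for a,c,m in blobs(ims[n],k,15):
            print(n,k,a,c.round(1),cv2.minAreaRect(np.argwhere(m)[:,::-1].astype(np.float32)) if a>300 else "")
a=cv2.resize(ims["top"][185:265,215:395],None,fx=4.4,fy=4.4,interpolation=2)
cv2.imwrite("pics/crop.png",a)
E
```

```text
top red 165 [270.4 170.6] 
top red 44 [360.6 216.9] 
top red 73 [240.2 221.9] 
top blue 2115 [339.  226.5] ((336.8360900878906, 226.51039123535156), (28.471721649169922, 97.8473892211914), 75.0685806274414)
side red 73 [290.7 181.4] 
side red 141 [319.  254.9] 
side red 84 [189.5 259.5] 
side red 82 [298.5 284.8] 
side blue 342 [452.8  58.5] ((444.84613037109375, 56.730743408203125), (47.70421600341797, 19.137155532836914), 33.690067291259766)
side blue 80 [240.  230.4] 
side blue 22 [219.8 228.9] 
side blue 1805 [208.6 279.3] ((212.60000610351562, 268.70001220703125), (33.79999923706055, 109.20001220703125), 36.86989974975586)
```

View pics/crop.png

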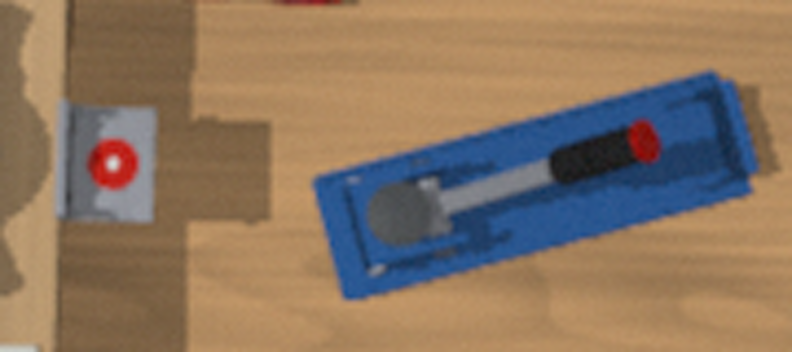

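The crop shows the saddle centre at about (305.5,233.4) in full-image pixels, the red ring at (361.1,217.3), the steering plate near (382.7,213.9), the middle of the nose edge at (290,239.3), and the mark at (240.3,222).

```bash
python3 - <<'E'
from h import *
C={n:cam(n) for n in("top","side")};t,s=C["top"],C["side"]
f=lambda a,b:(215+a/4.4,185+b/4.4)
L,e=tri(t,(240.3,222),s,(290.7,181.4));print("mark",L,e,plane(t,(240.3,222),.146))
G,e=tri(t,(360.8,217),s,(189.5,259.5));print("ring",G,e)
for z in(.1,.105,.11):print("saddle",plane(t,f(398,213),z))
S=plane(t,f(398,213),.105)
n=[plane(t,f(*p),.006) for p in((315,180),(345,298))];print("nose",n,np.mean(n,0))
N=np.mean(n,0);P=plane(t,f(738,127),.058)
print("plate",P)
for A,B in((N,P),(S,P),(N,G),(S,G)):
    d=(A-B)[:2];print(np.hypot(*d),np.degrees(np.arctan2(d[1],d[0])))
v=n[1]-n[0];print("nose edge ang",np.degrees(np.arctan2(v[1],v[0])),np.hypot(*v[:2]))
# steering: predicted pixel of frame pts
q=[plane(t,p,.153) for p in((231,166),(229,277))];v=q[0]-q[1];print("board edge",q,np.degrees(np.arctan2(v[1],v[0])))
q=[plane(t,f(*p),.146) for p in((155,107),(153,221))];v=q[0]-q[1];print("flange edge",q,np.degrees(np.arctan2(v[1],v[0])))
st=robot.read_state();r=st["eef_rot"];print(R.from_quat(np.r_[r[1:],r[0]]).as_matrix().round(4))
E
```

```text
mark [0.53457973 0.06020801 0.14311501] 0.0013129513792005199 [0.53470186 0.06052072 0.146     ]
ring [ 0.54918794 -0.26082709  0.18167542] 0.0012604162857942835
saddle [ 0.5094511  -0.11897889  0.1       ]
saddle [ 0.50911171 -0.11870645  0.105     ]
saddle [ 0.50877233 -0.118434    0.11      ]
nose [array([ 0.53748416, -0.06743451,  0.006     ]), array([ 0.45776038, -0.08871523,  0.006     ])] [ 0.49762227 -0.07807487  0.006     ]
plate [ 0.57223629 -0.34440578  0.058     ]
0.27658525082932633 105.65049845592206
0.2343606169376854 105.62547503745911
0.18988783968467374 105.75703413005091
0.14766306804111076 105.74778290790678
nose edge ang -165.05446087756133 0.0825151500568511
board edge [array([0.68754898, 0.08910302, 0.153     ]), array([0.38662261, 0.08658131, 0.153     ])] 0.48011808659628535
flange edge [array([0.56973817, 0.03431018, 0.146     ]), array([0.49917784, 0.03403306, 0.146     ])] 0.22502275017894788
[[ 9.508e-01  3.097e-01 -6.000e-04]
 [ 3.097e-01 -9.508e-01  1.500e-03]
 [-1.000e-04 -1.600e-03 -1.000e+00]]
```

Units first: turns go in shares of pi rad. So 0.042 rad is 0.0134.

>>> {"name": "step_hand", "arguments": {
  "rows": {"moves":[[0.05, 0.4375, -0.12, 0.08, 0, 0, 0.0134], [0.05, 0.4375, -0.12, 0.08, 0, 0, 0.0134], [0.05, 0.4375, -0.12, 0.08, 0, 0, 0.0134], [0.05, 0.4375, -0.12, 0.08, 0, 0, 0.0134], [0.05, 0.4375, -0.12, 0.08, 0, 0, 0.0134], [0.05, 0.4375, -0.12, 0.08, 0, 0, 0.0134], [0.05, 0.4375, -0.12, 0.08, 0, 0, 0.0134], [0.05, 0.4375, -0.12, 0.08, 0, 0, 0.0134], [0.05, 0.4375, -0.12, 0.08, 0, 0, 0.0134], [0.05, 0.4375, -0.12, 0.08, 0, 0, 0.0134], [0.05, 0.4375, -0.12, 0.08, 0, 0, 0.0134]]},
  "squeeze": 80
}}

```text
t: 1.48
position: [0.5707, -0.3469, 0.1517]
eef_rot: [0.001, 0.991, 0.134, -0.0]
wrist_force: [1.2, -0.6, -0.3]
finger_gap: 0.0499
grip_force: 0.0
```

```bash
python3 - <<'E'
from h import *
c=cam("wrist");im=robot.snapshot("wrist");cv2.imwrite("pics/w1.png",im)
print(c[2],[proj(c,p).round(1) for p in((.5723,-.345,.058),(.5723+.032*.963,-.345+.032*.269,.058),(.5723-.032*.963,-.345-.032*.269,.058))])
print(robot.read_state()["eef_rot"])
E
```

```text
[ 0.64035784 -0.3280517   0.29482171] [array([280.9, 213.3]), array([280.6, 168.5]), array([281.1, 254.9])]
[ 4.78710461e-04  9.90906945e-01  1.34548035e-01 -1.55804109e-04]
```

View pics/w1.png

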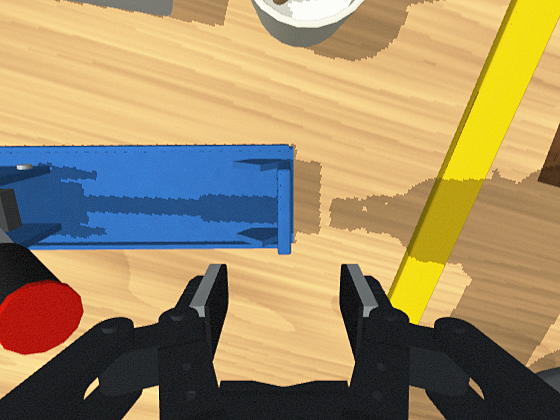

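The plate's top edge is at u 277–291, v 168–254, within 3 px of the prediction and square to the fingers. I'll descend and grip.

>>> {"name": "step_hand", "arguments": {
  "rows": {"moves":[[0.05, 0, 0.002, 0.06, 0, 0, 0], [0.05, 0, 0.002, 0.11, 0, 0, 0], [0.05, 0, 0.002, 0.119, 0, 0, 0], [0.05, 0, 0.002, 0.119, 0, 0, 0], [0.0, 0, 0.002, 0.119, 0, 0, 0], [0, 0, 0.002, 0.119, 0, 0, 0], [0, 0, 0.002, 0.119, 0, 0, 0], [0, 0, 0.002, 0.119, 0, 0, 0]]},
  "squeeze": 80
}}

```text
t: 2.52
position: [0.5738, -0.3469, 0.0343]
eef_rot: [0.001, 0.991, 0.136, 0.001]
wrist_force: [-1.4, 0.9, 6.1]
finger_gap: 0.0084
grip_force: 81.2
```

```bash
python3 -c "
from h import *
s=robot.read_state();q=s['eef_rot'];print(s['position'],R.from_quat(np.r_[q[1:],q[0]]).as_matrix().round(4))"
```

```text
[ 0.57378496 -0.34689986  0.03434115] [[ 0.9629  0.2697  0.0023]
 [ 0.2697 -0.9629 -0.0013]
 [ 0.0019  0.0018 -1.    ]]
```

Converted, 0.268 rad is 0.0853.

>>> {"name": "step_hand", "arguments": {
  "rows": {"moves":[[0, 0.001, -0.012, 0, 0, 0, 0.0095], [0, 0.002, -0.03, 0, 0, 0, 0.0207], [0, 0.004, -0.05, 0, 0, 0, 0.0334], [0, 0.006, -0.07, 0, 0, 0, 0.0477], [0, 0.007, -0.09, 0, 0, 0, 0.0605], [0, 0.008, -0.11, 0, 0, 0, 0.0732], [0, 0.009, -0.125, 0, 0, 0, 0.0812], [0, 0.01, -0.134, 0, 0, 0, 0.0853], [0, 0.01, -0.135, 0, 0, 0, 0.0853], [0, 0.01, -0.135, 0, 0, 0, 0.0853]]}
}}

```text
t: 3.78
position: [0.5474, -0.2157, 0.0343]
eef_rot: [0.001, 1.0, 0.002, 0.002]
wrist_force: [-0.2, -3.1, 6.4]
finger_gap: 0.0084
grip_force: 81.2
```

```bash
python3 - <<'E'
from h import *
s=robot.read_state();q=s['eef_rot'];print(s['position'],R.from_quat(np.r_[q[1:],q[0]]).as_matrix().round(4))
a=[robot.snapshot(n) for n in("top","side")]
cv2.imwrite("pics/top2.png",a[0]);cv2.imwrite("pics/side2.png",a[1])
o=np.vstack([cv2.resize(a[0][170:270,200:400],(800,400)),np.zeros((10,800,3),np.uint8),cv2.resize(a[1][140:260,200:400],(300,180))[:,:0].reshape(180,0,3) if 0 else np.zeros((1,800,3),np.uint8)])
cv2.imwrite("pics/c2.png",cv2.resize(a[0][170:270,200:360],(800,500),interpolation=2))
cv2.imwrite("pics/s2.png",cv2.resize(a[1][140:290,180:380],(800,600),interpolation=2))
for n,i in zip(("top","side"),a):
  for b in blobs(i,"red",8):print(n,b[0],b[1].round(1))
E
```

```text
[ 0.54737442 -0.21573205  0.03431614] [[ 1.      0.004   0.0036]
 [ 0.004  -1.     -0.0029]
 [ 0.0035  0.0029 -1.    ]]
top 162 [270.6 170.5]
top 51 [309.9 217. ]
top 74 [240.1 221.9]
side 73 [290.7 181.4]
side 80 [236.  221.9]
side 141 [319.4 254.7]
side 78 [298.6 284.9]
```

View pics/c2.png

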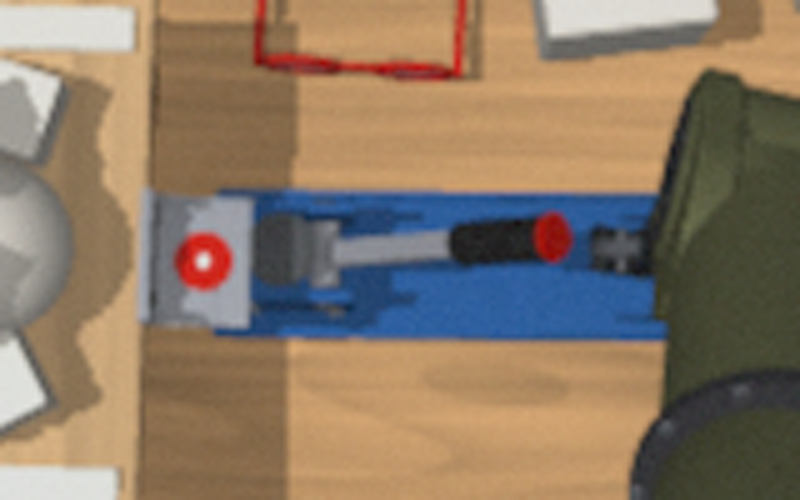

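View pics/s2.png

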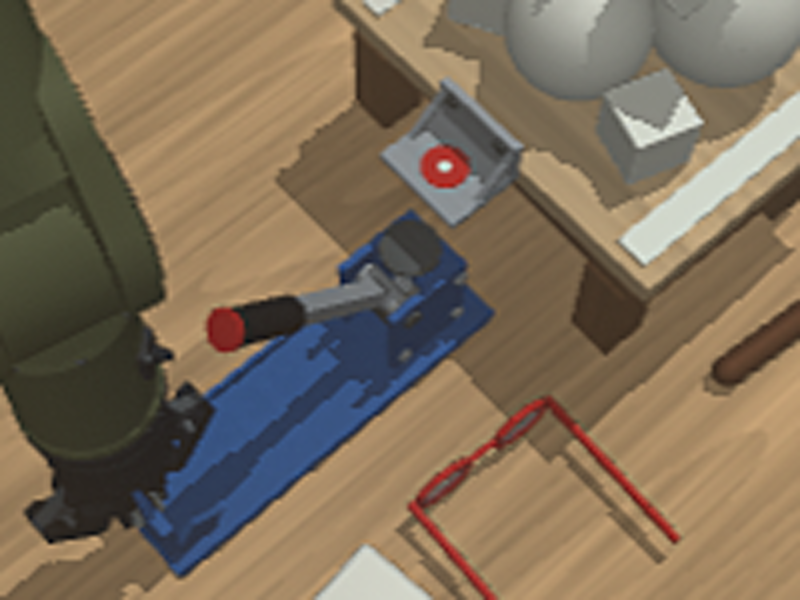

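In the top crop the saddle shows at about (254,219.5), partly under the plate. In the side view it is at (282.8,201.8). The jack now lies square to the board.

```bash
python3 - <<'E'
from h import *
t,s=cam("top"),cam("side")
G=tri(t,(309.9,217),s,(236,221.9));print("ring",G)
print(tri(t,(254,219.5),s,(282.75,201.75)))
for z in(.1,.105,.11):print(z,plane(s,(282.75,201.75),z),plane(t,(254,219.5),z))
for nm,p in(("L",(-.0368,)),):pass
edges=[plane(t,(200+u/5,170+v/5),.006) for u,v in((300,192),(640,194),(300,338),(640,338))];print(np.round(edges,4))
E
```

```text
ring (array([ 0.54704459, -0.12629742,  0.18330634]), np.float64(0.0010711515609063142))
(array([0.54614875, 0.02472624, 0.092381  ]), np.float64(0.0035578983974103207))
0.1 [0.54813054 0.02039789 0.1       ] [0.54642119 0.02582099 0.1       ]
0.105 [0.55003162 0.01856629 0.105     ] [0.54594698 0.02556534 0.105     ]
0.11 [0.55193271 0.0167347  0.11      ] [0.54547276 0.02530969 0.11      ]
[[ 0.5891  0.0132  0.006 ]
 [ 0.5909 -0.1913  0.006 ]
 [ 0.5013  0.0116  0.006 ]
 [ 0.5043 -0.1915  0.006 ]]
```

>>> {"name": "step_hand", "arguments": {
  "rows": {"moves":[[0, -0.003, -0.012, 0, 0, 0, 0], [0, -0.007, -0.026, 0, 0, 0, 0], [0, -0.01, -0.036, 0, 0, 0, 0], [0, -0.0104, -0.039, 0, 0, 0, 0], [0, -0.0104, -0.039, 0, 0, 0, 0], [0, -0.0104, -0.039, 0, 0, 0, 0]]}
}}

```text
t: 4.62
position: [0.5373, -0.1769, 0.0343]
eef_rot: [0.001, 1.0, 0.002, 0.002]
wrist_force: [1.5, -3.6, 6.7]
finger_gap: 0.0082
grip_force: 81.2
```

```bash
python3 - <<'E'
from h import *
s=robot.read_state();q=s['eef_rot'];print(s['position'],R.from_quat(np.r_[q[1:],q[0]]).as_matrix().round(4))
T=s['position'];
t,sd=cam("top"),cam("side")
a=robot.snapshot("top");b=robot.snapshot("side");cv2.imwrite("pics/top3.png",a)
for n,i in(("top",a),("side",b)):
  for k in blobs(i,"red",8):print(n,k[0],k[1].round(1))
cv2.imwrite("pics/s3.png",cv2.resize(b[140:290,180:380],(800,600),interpolation=2))
E
```

```text
[ 0.53730363 -0.17689376  0.03430072] [[ 1.      0.0033  0.0045]
 [ 0.0033 -1.     -0.0027]
 [ 0.0045  0.0027 -1.    ]]
top 162 [270.7 170.5]
top 74 [240.1 221.8]
top 53 [294.9 220.4]
side 73 [290.7 181.4]
side 76 [246.2 209.2]
side 142 [319.6 254.7]
side 77 [298.4 284.7]
```

View pics/s3.png

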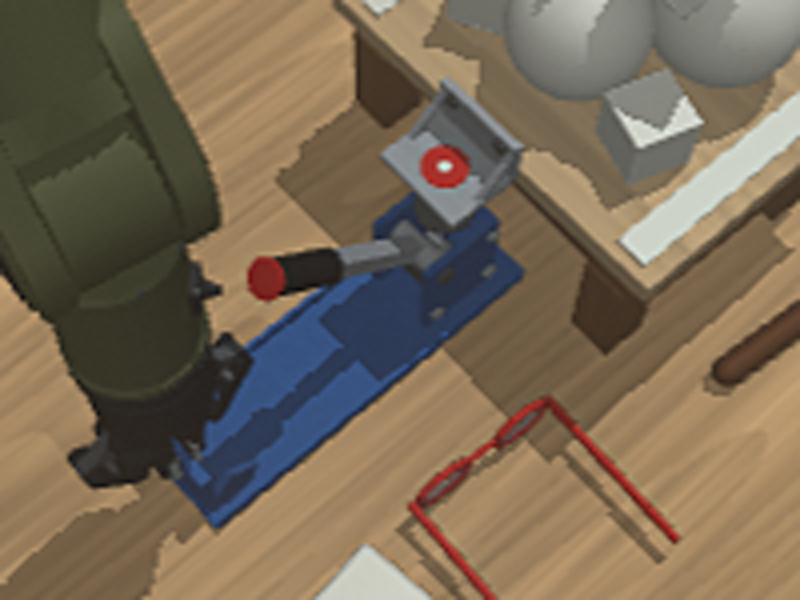

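The side view shows the saddle under the plate, with the TCP within about 2 mm of its target. Next I'll release, rise, and turn 90° above the handle.

>>> {"name": "step_hand", "arguments": {
  "rows": {"moves":[[0.02, 0, 0, 0, 0, 0, 0], [0.045, 0, 0, 0, 0, 0, 0], [0.045, 0, 0, 0, 0, 0, 0], [0.045, 0, 0, -0.05, 0, 0, 0], [0.045, 0, 0, -0.11, 0, 0, 0], [0.045, 0, 0, -0.17, 0, 0, 0], [0.045, 0, 0, -0.2, 0, 0, 0], [0.045, 0, 0, -0.2, 0, 0, 0]]}
}}

```text
t: 5.72
position: [0.5368, -0.1751, 0.2349]
eef_rot: [0.001, 1.0, 0.002, 0.002]
wrist_force: [0.4, 0.8, -1.1]
finger_gap: 0.0447
grip_force: 0.0
```

>>> {"name": "step_hand", "arguments": {
  "rows": {"moves":[[0, 0, 0, 0, 0, 0, 0.0573], [0, 0, 0, 0, 0, 0, 0.1146], [0, 0, 0, 0, 0, 0, 0.1719], [0, 0, -0.02, 0, 0, 0, 0.2292], [0, 0, -0.04, 0, 0, 0, 0.2865], [0, 0, -0.07, 0, 0, 0, 0.3438], [0, 0, -0.1, 0, 0, 0, 0.4011], [0, 0, -0.12, 0, 0, 0, 0.4584], [0, 0, -0.125, 0, 0, 0, 0.5001], [0, 0, -0.125, 0, 0, 0, 0.5001], [0, 0, -0.125, 0, 0, 0, 0.5001]]}
}}

```text
t: 7.1
position: [0.5346, -0.0493, 0.2313]
eef_rot: [0.001, 0.71, -0.704, -0.001]
wrist_force: [-0.5, 0.8, 0.2]
finger_gap: -0.0004
grip_force: 0.0
```

```bash
python3 - <<'E'
from h import *
s=robot.read_state();q=s['eef_rot'];print(s['position'],s['joint_pos'].round(2),R.from_quat(np.r_[q[1:],q[0]]).as_matrix().round(4))
t,sd=cam("top"),cam("side")
b=robot.snapshot("side")
for k in blobs(b,"red",8):print(k[0],k[1].round(1))
cv2.imwrite("pics/s4.png",b)
E
```

```text
[ 0.53458221 -0.04926861  0.2312952 ] [-0.26  0.4   0.45  1.74 -0.19  1.05 -2.88] [[ 0.0087 -1.     -0.002 ]
 [-1.     -0.0087 -0.    ]
 [ 0.      0.002  -1.    ]]
73 [290.7 181.4]
69 [245.9 209.2]
141 [319.6 254.8]
76 [298.4 284.8]
```

View pics/s4.png

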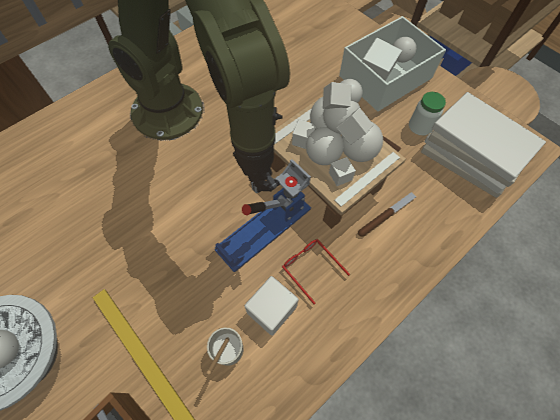

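The arm is clear of the sculpture, but joint 7 is near its limit. I'll turn back 0.25 rad and go down to just above the grip.

Converted, -0.25 rad is -0.0796.

>>> {"name": "step_hand", "arguments": {
  "rows": {"moves":[[0, 0.002, -0.003, 0, 0, 0, -0.0477], [0, 0.002, -0.003, 0.015, 0, 0, -0.0796], [0, 0.002, -0.003, 0.035, 0, 0, -0.0796], [0, 0.002, -0.003, 0.042, 0, 0, -0.0796], [0, 0.002, -0.003, 0.042, 0, 0, -0.0796]]}
}}

```text
t: 7.78
position: [0.5377, -0.0527, 0.1901]
eef_rot: [-0.0, 0.791, -0.612, -0.001]
wrist_force: [-0.3, 0.2, 0.7]
finger_gap: 0.0001
grip_force: 0.0
```

```bash
python3 - <<'E'
from h import *
s=robot.read_state();q=s['eef_rot'];print(s['position'],s['joint_pos'].round(2),R.from_quat(np.r_[q[1:],q[0]]).as_matrix().round(4))
E
```

```text
[ 0.53771471 -0.0527042   0.19008533] [-0.2   0.43  0.37  1.79 -0.19  0.95 -2.64] [[ 2.51e-01 -9.68e-01 -8.00e-04]
 [-9.68e-01 -2.51e-01  7.00e-04]
 [-9.00e-04  6.00e-04 -1.00e+00]]
```

>>> {"name": "step_hand", "arguments": {
  "rows": {"moves":[[0, 0, 0, 0.01, 0, 0, 0], [0, 0.0097, 0.0025, 0.022, 0, 0, 0], [0, 0.0203, 0.0053, 0.034, 0, 0, 0], [0, 0.028, 0.0073, 0.047, 0, 0, 0], [0, 0.0348, 0.009, 0.061, 0, 0, 0], [0, 0.0397, 0.0103, 0.076, 0, 0, 0], [0, 0.0436, 0.0113, 0.09, 0, 0, 0], [0, 0.0436, 0.0113, 0.095, 0, 0, 0], [0, 0.0436, 0.0113, 0.095, 0, 0, 0]]}
}}

```text
t: 8.9
position: [0.5386, -0.0982, 0.0977]
eef_rot: [-0.001, 0.791, -0.612, 0.001]
wrist_force: [-6.6, 2.2, 33.3]
finger_gap: -0.0
grip_force: 16.8
```

```bash
python3 - <<'E'
from h import *
s=robot.read_state();print(s['position'],s['joint_pos'].round(2))
a,b=robot.snapshot("top"),robot.snapshot("side")
for i in(a,b):
  for k in blobs(i,"red",8):print(k[0],k[1].round(1))
cv2.imwrite("pics/s5.png",cv2.resize(b[140:290,180:380],(800,600),interpolation=2))
E
```

```text
[ 0.53857844 -0.0981805   0.09766878] [-0.08  0.55  0.33  1.89 -0.25  0.74 -2.5 ]
112 [260.7 172.6]
47 [292.2 163.7]
76 [240.2 221.8]
73 [290.7 181.4]
25 [235.3 236.2]
142 [319.5 254.8]
78 [298.2 284.5]
```

View pics/s5.png

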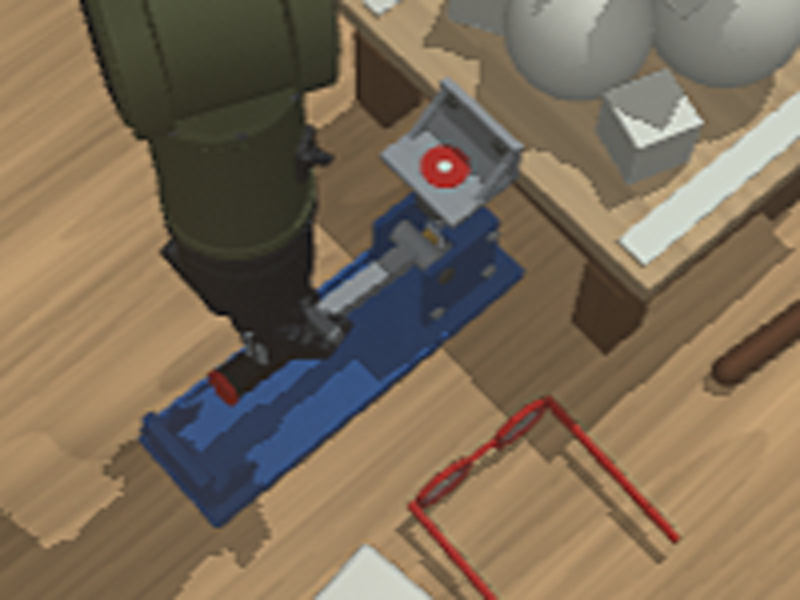

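The handle is down on its stop and the mark has not moved, as expected. Next is the second stroke, following the same arc up and then down.

>>> {"name": "step_hand", "arguments": {
  "rows": {"moves":[[0, 0, 0, -0.006, 0, 0, 0], [0, -0.0039, -0.001, -0.019, 0, 0, 0], [0, -0.0088, -0.0023, -0.034, 0, 0, 0], [0, -0.0156, -0.004, -0.048, 0, 0, 0], [0, -0.0233, -0.006, -0.061, 0, 0, 0], [0, -0.0339, -0.0088, -0.075, 0, 0, 0], [0, -0.0436, -0.0113, -0.09, 0, 0, 0], [0, -0.0436, -0.0113, -0.095, 0, 0, 0], [0, -0.0436, -0.0113, -0.095, 0, 0, 0], [0, -0.0436, -0.0113, -0.095, 0, 0, 0]]}
}}

```text
t: 10.25
position: [0.5376, -0.0526, 0.1899]
eef_rot: [0.0, 0.791, -0.612, -0.0]
wrist_force: [-0.4, -0.2, 0.3]
finger_gap: -0.0003
grip_force: 0.0
```

```bash
python3 - <<'E'
from h import *
a,b=robot.snapshot("top"),robot.snapshot("side")
for i in(a,b):
  for k in blobs(i,"red",8):print(k[0],k[1].round(1))
E
```

```text
72 [253.3 166.8]
43 [292.2 162.7]
74 [240.1 221.8]
73 [290.7 181.4]
70 [246.  209.2]
143 [319.3 254.8]
77 [298.1 284.5]
```

>>> {"name": "step_hand", "arguments": {
  "rows": {"moves":[[0, 0, 0, 0.01, 0, 0, 0], [0, 0.0097, 0.0025, 0.022, 0, 0, 0], [0, 0.0203, 0.0053, 0.034, 0, 0, 0], [0, 0.028, 0.0073, 0.047, 0, 0, 0], [0, 0.0348, 0.009, 0.061, 0, 0, 0], [0, 0.0397, 0.0103, 0.076, 0, 0, 0], [0, 0.0436, 0.0113, 0.09, 0, 0, 0], [0, 0.0436, 0.0113, 0.094, 0, 0, 0], [0, 0.0436, 0.0113, 0.094, 0, 0, 0]]}
}}

```text
t: 11.48
position: [0.5383, -0.0979, 0.0982]
eef_rot: [-0.001, 0.791, -0.612, 0.001]
wrist_force: [-6.7, 4.0, 29.0]
finger_gap: -0.0001
grip_force: 14.6
```

```bash
python3 - <<'E'
from h import *
s=robot.read_state();print(s['position'],s['joint_pos'].round(2))
a,b=robot.snapshot("top"),robot.snapshot("side")
for i in(a,b):
  for k in blobs(i,"red",8):print(k[0],k[1].round(1))
E
```

```text
[ 0.53827134 -0.0979195   0.09818375] [-0.08  0.55  0.33  1.89 -0.26  0.74 -2.5 ]
113 [260.9 172.7]
47 [292.2 163.7]
73 [240.2 221.8]
76 [290.8 181.1]
26 [235.4 236.2]
143 [319.3 254.8]
78 [298.3 284.6]
```

The mark has barely moved (0.3 px), so the gap is about closed. Now the third stroke.

>>> {"name": "step_hand", "arguments": {
  "rows": {"moves":[[0, 0, 0, -0.006, 0, 0, 0], [0, -0.0039, -0.001, -0.019, 0, 0, 0], [0, -0.0088, -0.0023, -0.034, 0, 0, 0], [0, -0.0156, -0.004, -0.048, 0, 0, 0], [0, -0.0233, -0.006, -0.061, 0, 0, 0], [0, -0.0339, -0.0088, -0.075, 0, 0, 0], [0, -0.0436, -0.0113, -0.09, 0, 0, 0], [0, -0.0436, -0.0113, -0.094, 0, 0, 0], [0, -0.0436, -0.0113, -0.094, 0, 0, 0], [0, -0.0436, -0.0113, -0.094, 0, 0, 0]]}
}}

```text
t: 12.82
position: [0.5376, -0.0526, 0.1898]
eef_rot: [0.0, 0.791, -0.612, -0.0]
wrist_force: [-0.4, 0.2, -0.4]
finger_gap: 0.0005
grip_force: 0.0
```

```bash
python3 - <<'E'
from h import *
a,b=robot.snapshot("top"),robot.snapshot("side")
for i in(a,b):
  for k in blobs(i,"red",8):print(k[0],k[1].round(1))
E
```

```text
71 [253.3 166.2]
43 [292.2 162.6]
73 [240.2 221.9]
73 [290.7 181.4]
70 [246.  209.2]
140 [319.1 254.6]
76 [298.1 284.5]
```

>>> {"name": "step_hand", "arguments": {
  "rows": {"moves":[[0, 0, 0, 0.01, 0, 0, 0], [0, 0.0097, 0.0025, 0.022, 0, 0, 0], [0, 0.0203, 0.0053, 0.034, 0, 0, 0], [0, 0.028, 0.0073, 0.047, 0, 0, 0], [0, 0.0348, 0.009, 0.061, 0, 0, 0], [0, 0.0397, 0.0103, 0.076, 0, 0, 0], [0, 0.0436, 0.0113, 0.09, 0, 0, 0], [0, 0.0436, 0.0113, 0.095, 0, 0, 0], [0, 0.0436, 0.0113, 0.095, 0, 0, 0], [0, 0.0436, 0.0113, 0.095, 0, 0, 0]]}
}}

```text
t: 14.18
position: [0.5386, -0.0974, 0.0978]
eef_rot: [-0.001, 0.791, -0.612, 0.001]
wrist_force: [-7.0, 4.2, 33.6]
finger_gap: 0.0001
grip_force: 17.0
```

```bash
python3 - <<'E'
from h import *
s=robot.read_state();print(s['position'],s['joint_pos'].round(2))
a,b=robot.snapshot("top"),robot.snapshot("side")
u=[]
for i in(a,b):
  for k in blobs(i,"red",8):print(k[0],k[1].round(1))
c=cam("side")
for dz in(0,.01,.015,.02):print(dz,proj(c,[.5347,.0604,.143+dz]))
cv2.imwrite("pics/s6.png",cv2.resize(b[140:290,180:380],(800,600),interpolation=2))
E
```

```text
[ 0.5386191  -0.09739225  0.09780978] [-0.08  0.55  0.33  1.89 -0.26  0.74 -2.49]
106 [260.9 172.7]
47 [292.2 163.7]
76 [238.9 221.1]
77 [291.8 176.3]
24 [235.4 236.2]
220 [311.9 265.2]
0 [291.03672956 181.36957635]
0.01 [291.17746302 179.35181404]
0.015 [291.24880983 178.32888106]
0.02 [291.32082221 177.29640541]
```

View pics/s6.png

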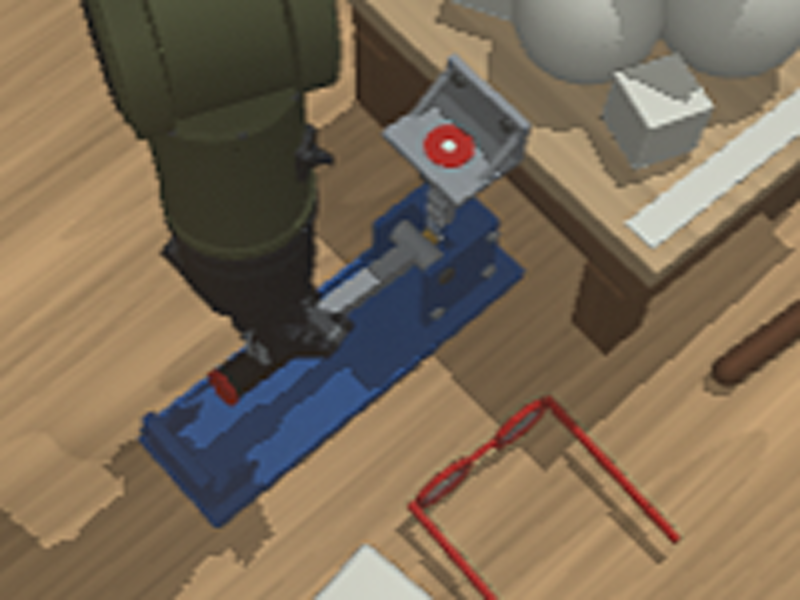

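The board is lifted about 20 mm on that side. The mark is at about (292,176), up from 181, and the handle is on its stop with 33 N held. I'll settle briefly and hand in.

>>> {"name": "step_hand", "arguments": {
  "rows": {"moves":[[0, 0, 0, 0, 0, 0, 0], [0, 0, 0, 0, 0, 0, 0], [0, 0, 0, 0, 0, 0, 0], [0, 0, 0, 0, 0, 0, 0]]}
}}

```text
t: 14.78
position: [0.5386, -0.0973, 0.0978]
eef_rot: [-0.001, 0.791, -0.612, 0.001]
wrist_force: [-7.5, 4.3, 33.9]
finger_gap: 0.0002
grip_force: 16.9
```

```bash
python3 - <<'E'
from h import *
print([k[1].round(1) for k in blobs(robot.snapshot("side"),"red",8)][:1], robot.job_done())
E
```

```text
the job is handed in; nothing more can be done
[array([291.8, 176.3])] None
```

I handed the job in at about 15 s with the fingers still pressing the handle on its stop at about 34 N; the lift plate is up roughly 20 mm by my camera estimate, and the hand-in returned no verdict.

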